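# Bolt the bread box shut with the hooked rod

### The job

The bolt on the bread box sits under a wire guard where no hand fits: take the hooked rod from its rest, reach its hook in under the guard behind the bolt's red pin, and draw the bolt towards you until you feel it come fully home against its hidden stop. Keep a steady pull of about 10 N on it there for one second, gently (never let the rod press on the box or bolt with more than 16 N), and touch the bolt with the rod only. Then lay the rod back in both forks of its rest as it lay, let go, and leave the things around undisturbed.

Things in the scene. Friction and masses are not known exactly. Their poses are not given: they have to be found in the camera images.
- hook_rod: Hooked rod. Origin at the centre of its dark wooden handle (100 long, 16 wide, 22 high); x runs along the rod from handle to hook, y to its left, z up. A square steel shaft 8x8 runs on the axis from the handle to x = +244; a tail of the same section runs back to x = -105. At the far end a foot 8x8 turns to the right (-y), from the shaft to y = -28, ending in a ball 11 across at y = -26. The foot's pulling face (towards the handle) is at x = +236. Mass about 120 g.
- rod_grip (a point): Centre of the rod's handle (half-way up), where it is to be grasped from above across its 16 mm width; axes as the rod's.
- rod_hook (a point): Middle of the pulling face of the rod's foot, 236 mm ahead of the handle's centre, 14 mm right of the axis; the pin is to bear here. Axes as the rod's.
- rod_rest: Wooden rest (fixed during the job), base 290x60x12, with two upright forks whose slots run along its x axis, at x = -75 and x = +170; slots 15 mm wide, flared at the top to about 27 mm, slot floor 56 mm and fork tops about 78 mm above the worktop. Origin on the worktop. The rod lies in it with the handle's centre at x = 0, y = 0, z = 60 mm of the rest's frame, rod axis along the rest's x, foot to -y; tail in the near fork, shaft in the far one.
- bread_box: Bread box (fixed), 260 (x) x 184 (y), top 100 mm above the worktop. Origin on the worktop at its centre, x away from the robot side, y left, z up. The bolt runs along its x at y = 0, its staples reach up to 123 mm. Wire guard over the bolt: arches of 5 mm wire with inner width 145 mm (y = -72 to +72) and underside 192 mm above the worktop; first arch at x = -30, last at x = +120; its front is open.
- bolt: Bolt; slides along the box's x with about 2.5 N friction, stays where left. Origin on its axis under the pin, 111 mm above the worktop. Starts with the pin at x = +16 to +64 mm of the box. Drawn to -x it runs 16 to 40 mm to a hard stop hidden in the rail and set differently each time: pin then between x = 0 and +24 mm; only the rising force tells that it is home.
- bolt_pin (a point): Point on the centre line of the bolt's red upright pin, 138 mm above the worktop. Pin diameter 12 mm, topped by a 15 mm ball whose top is 166 mm above the worktop; free height between staples (123 mm) and ball (151 mm).
- salt_shaker: Bystander: clear salt shaker, 44 across, 90 high, stands at the right. Origin at its foot.
- spice_jar: Bystander: spice jar with green cap, 46 across, 106 high, at the right. Origin at its foot.
- stock_box: Bystander: small green carton, 35x61x61, at the right. Origin at its foot.

How it is judged:
By the outcome, as a careful person would: the job done as asked, in the order asked, and still so for the second after the job is handed in, with the robot touching nothing.
It also fails if it takes over 64 s, if anything falls off the work surface, if the arm or the gripper's body presses on something with over 40 N, if the wrist force passes 120 N, or if a joint passes its speed limit or range.

### The arm

A 6-joint arm with a two-finger parallel gripper is mounted at the origin on a cart in front of the work surface, level with it; the furniture and walls round the work are solid. World frame = base frame: x ahead of the robot, y to its left, z up, the work surface at z = 0. Lengths are in mm, angles in rad, forces in N, time in s.
With the tool pointing down it reaches from about 275 to 775 mm from the base axis. Payload 14.6 kg.
Tool frame: the origin (TCP) lies midway between the tips of the shut fingers; the grasp point (between the pads) lies 19 mm behind it; z points along the fingers, y is the line along which they close (so a half turn about z gives the same grasp; the last joint's range is limited). The gripper opens to 85 mm and grips with 20 to 120 N. Pads are 22 mm wide; open, the fingers measure 114 mm over their backs; the gripper's body (76 mm by 85 mm) begins 54 mm behind the grasp point. The pads swing forward as they close: fully open they stand 13 mm farther back than shut.
Start: joints at [-1.28, 0.263, -0.048, 1.259, 0, 1.415], TCP at [226.364, -473.696, 193.078] pointing down, gripper open.
Joint ranges: [-2.65, 2.65], [-0.89, 1.7], [-1.18, 1.37], [-2.13, 2.11], [-1.35, 1.29], [-3.14, 3.14]. Speed limits (rad/s): [1.89, 1.89, 2.57, 2.79, 3.14, 3.14].

### API

Orientations are given as a rotation vector (axis times angle).
In Python, from workcell import * gives the robot as it stands.
- The arm moves only by the shell command python3 -m jog 'ROWS' [OPENING] [FORCE]. ROWS is JSON, a list that holds one entry, the list of rows, each a list of 6 numbers: the shift along the tool's x, y, z each as a share of 25 mm, from -1 to 1, then the turn, a rotation vector about the tool's x, y, z each as a share of 4 degrees, from -1 to 1. A call has 1 to 8 rows; each row shifts and turns the commanded pose from where the row before left it, along the tool's axes as they then stand; what a row does not reach is not made up. A row lasts 1/8 s, in which the tool goes at most 62.5 mm and 10.7 degrees, less where a joint would pass 70% of its speed; a pose out of reach is approached as far as the arm can. A call with a number of a shift or a turn outside -1 to 1 is refused whole. A call with a gripper value outside its range is refused whole. OPENING is the finger opening in mm, from 0 to 85.4, set as the call begins (- or left out, the last holds). The fingers move at their own pace and stop on an object; FORCE is the grip in N (left out, the last holds). Time passes only in rows, so rows that do not move let the fingers close. It gives the time, the measured TCP pose, the force, the opening and the grip force at its end, in the units of the state.
- observe(): the state, without advancing time (a new reading comes with each control period).
- get_image(name): name is "scene" or "top"; returns a dict with "pixels" (384x512x3 uint8, red, green, blue), "fx", "fy", "cx", "cy" (pixels), "k1" (the pictures are not rectified: a ray, as slopes to the right and down, at radius r is drawn at 1 + k1 r^2 times it, then the intrinsics apply), "cam_to_world" (4x4, takes a point from camera to world coordinates). Camera axes: x right, y up, looking along -z (the intrinsics and any distortion apply to the point x, -y, -z); pixel columns grow to the right and rows downward; lengths in mm; the calibration is good to about 2 mm. A picture is of the moment at which its call begins. There is no depth.
- close_job(): hands the job in; it is judged then, once.
The state is a dict: "t": time; "qpos": joint angles; "joint_vel": joint speeds; "tau": joint torques, N m; "eef_pos": TCP position; "orientation": TCP orientation; "contact_force": force on the tool from outside, world axes, zero at the start; "wrist_torque": the same for the moment, N m; "grip_width": finger opening in mm; "grip_force": force on a finger pad.
Only numpy, scipy, OpenCV 4.12 (cv2) and the standard library are available. Lean on these libraries where they do the work, as an engineer would, in place of code of your own. Each camera call takes 0.05 s, during which the arm holds its last target. There are 200 camera calls.

## Working session

There is one attempt and no reset: what is moved stays moved. The work goes in short steps, Python scripts to look and compute and a shell command to move; the robot and the scene stay as the last step left them, time stands still between calls to the robot, and variables do not carry over. Pictures are saved under pics/ and viewed, at most 10 in all, crops included, and the job is handed in when it is done.

```bash
mkdir -p pics; cat > h.py <<'E'
from workcell import *
import numpy as np, cv2
from scipy.spatial.transform import Rotation as R
def ray(im,u,v):
    p=np.array([(u-im["cx"])/im["fx"],(v-im["cy"])/im["fy"]]); q=p.copy()
    for _ in range(20): q=p/(1+im["k1"]*(q@q))
    M=np.array(im["cam_to_world"]); d=M[:3,:3]@np.array([q[0],-q[1],-1]); return M[:3,3],d/np.linalg.norm(d)
def onz(im,u,v,z):
    o,d=ray(im,u,v); return o+d*(z-o[2])/d[2]
def two(a,ua,b,ub):
    o1,d1=ray(a,*ua);o2,d2=ray(b,*ub)
    s=np.linalg.lstsq(np.c_[d1,-d2],o2-o1,rcond=None)[0]
    p,q=o1+s[0]*d1,o2+s[1]*d2; return (p+q)/2,np.linalg.norm(p-q)
def px(im,P):
    M=np.array(im["cam_to_world"]); c=M[:3,:3].T@(np.array(P)-M[:3,3]); q=np.array([c[0],-c[1]])/-c[2]; q=q*(1+im["k1"]*(q@q))
    return q*[im["fx"],im["fy"]]+[im["cx"],im["cy"]]
def save(im,n,crop=None,s=1):
    p=im["pixels"][:,:,::-1]
    if crop: x0,y0,x1,y1=crop; p=p[y0:y1,x0:x1]
    cv2.imwrite("pics/"+n,cv2.resize(p,None,fx=s,fy=s,interpolation=cv2.INTER_CUBIC))
E
python3 - <<'E'
from h import *
import pickle
for n in("scene","top"):
    im=get_image(n); save(im,n+"0.png",None,1.5); pickle.dump(im,open(n+"0.pkl","wb"))
    print(n,im["fx"],im["k1"],np.round(im["cam_to_world"],3).tolist())
s=observe(); print(s)
E
```

```text
scene 358.0292433713334 -0.055299205094709016 [[-0.834, 0.291, -0.468, 26.788], [-0.552, -0.443, 0.707, 844.795], [-0.001, 0.848, 0.53, 730.584], [0.0, 0.0, 0.0, 1.0]]
top 353.5379805351073 0.026987306777756136 [[-0.028, 0.996, -0.081, 492.416], [-1.0, -0.027, 0.014, 21.225], [0.012, 0.081, 0.997, 1281.293], [0.0, 0.0, 0.0, 1.0]]
{'t': 0.1, 'qpos': array([-1.28031407e+00,  2.63497873e-01, -4.88626100e-02,  1.25939539e+00,
       -4.14967281e-05,  1.41550509e+00]), 'joint_vel': array([ 1.56304435e-03,  1.43991762e-03,  1.92334403e-03,  3.61744213e-04,
       -1.16108626e-03, -5.98596575e-05]), 'tau': array([ 3.30763520e-03, -6.38577747e+01,  3.85062933e+01,  1.00124811e-02,
       -1.20762229e-04,  4.89318666e-05]), 'eef_pos': array([ 226.2636561 , -473.43293366,  192.66537642]), 'orientation': array([-3.06294942e+00, -6.94225132e-01,  1.66788853e-04]), 'contact_force': array([-0.35910236,  0.71120318,  0.98026186]), 'wrist_torque': array([-0.02491165,  0.00397058, -0.0564355 ]), 'grip_force': 0.0, 'grip_width': 85.41449052184102}
```

View pics/scene0.png

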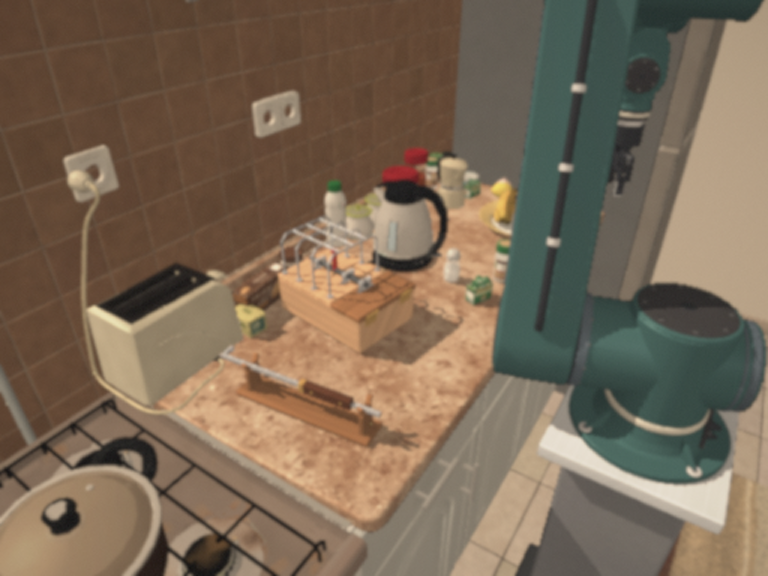

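View pics/top0.png

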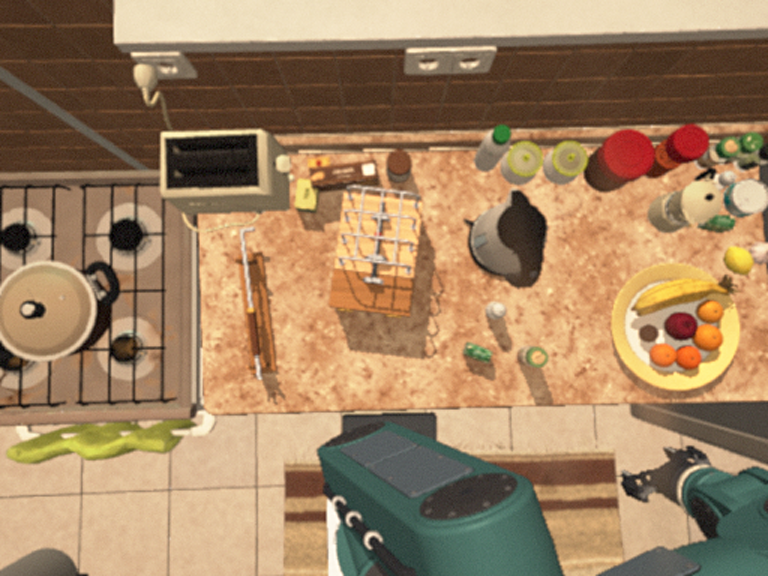

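The top view shows the rod in its rest on the left: tail about (260,375), hook about (248,230) in the 1.5x view. The box is centred near (377,250) and the shaker, jar and carton sit at its right. I'll zoom in on the rod and the bolt.

```bash
python3 - <<'E'
from h import *
import pickle
t=pickle.load(open("top0.pkl","rb"));s=pickle.load(open("scene0.pkl","rb"))
def crop(im,x0,y0,x1,y1,w,h): return cv2.resize(im["pixels"][y0:y1,x0:x1,::-1],(w,h),interpolation=cv2.INTER_CUBIC)
A=crop(t,140,140,290,260,750,600);cv2.imwrite("pics/ct.png",A)
B=crop(s,140,130,290,300,525,595);cv2.imwrite("pics/cs.png",B)
for n,im in(("top",t),("scene",s)):
    h=cv2.cvtColor(im["pixels"],cv2.COLOR_RGB2HSV).astype(int)
    m=(((h[...,0]<7)|(h[...,0]>173))&(h[...,1]>140)&(h[...,2]>70)).astype(np.uint8)
    k,l,st,c=cv2.connectedComponentsWithStats(m)
    for i in range(1,k):
        if 3<st[i,4]<80: print(n,st[i],np.round(c[i],1))
E
```

```text
top [439 110   8   4  11] [442.3 111.9]
top [437 114   3   3   4] [438.2 115.2]
scene [222 172   2   7  13] [222.5 175.2]
```

View pics/ct.png

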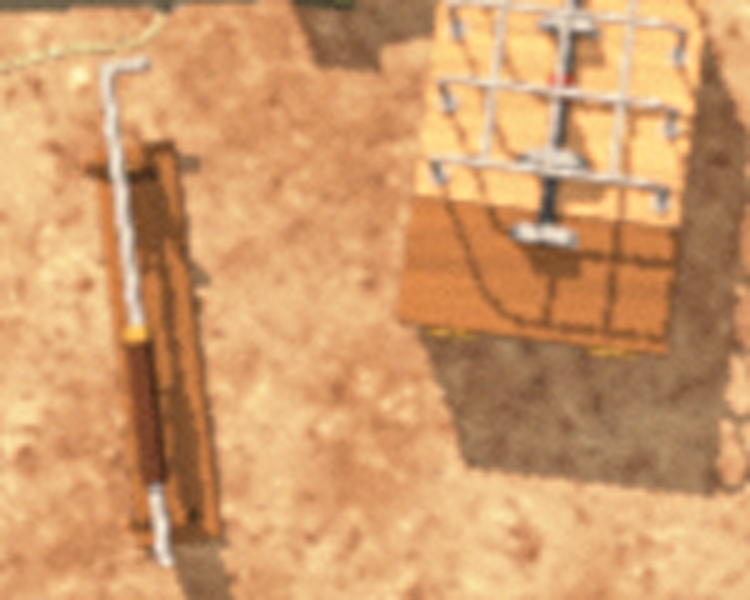

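View pics/cs.png

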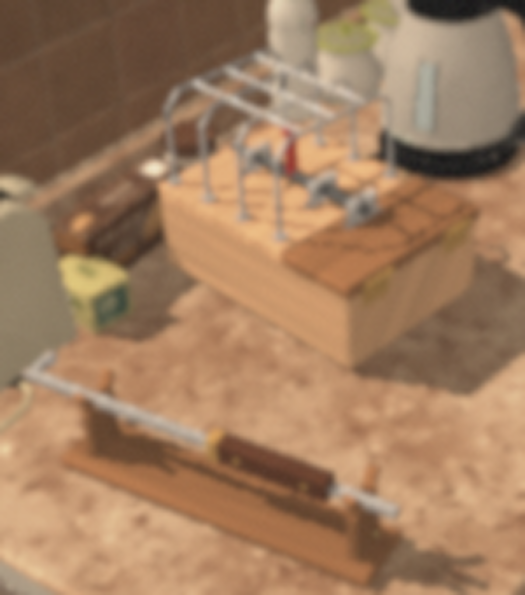

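```bash
python3 - <<'E'
from h import *
import pickle
t=pickle.load(open("top0.pkl","rb"));s=pickle.load(open("scene0.pkl","rb"))
T=lambda u,v:(140+u/5-.4,140+v/5-.4)
S=lambda u,v:(140+u/3.5-.4,130+v/3.5-.4)
P={}
for n,a,z,b in(("tail",(165,563),60,(398,512)),("corner",(108,68),60,(30,373)),("tip",(148,64),60,(51,356)),("hfront",(136,332),71,(212,438)),("hback",(155,484),71,(333,482)),("boxFL",(400,321),100,(348,292)),("boxFR",(667,353),100,(476,211)),("pin",(563,80),160,(290,137)),("plate",(544,236),111,(361,206))):
    P[n]=onz(t,*T(*a),z); p,g=two(t,T(*a),s,S(*b)); print(n,P[n].round(1),"scene",onz(s,*S(*b),z).round(1),"tri",p.round(1),round(g,1))
d=P["corner"]-P["tail"];print("len",np.hypot(*d[:2]),"yaw",np.degrees(np.arctan2(d[1],d[0])))
e=P["boxFL"]-P["boxFR"];print("w",np.hypot(*e[:2]),"box yaw",np.degrees(np.arctan2(-e[0],e[1])))
E
```

```text
tail [388.6 300.3  60. ] scene [388.3 300.   60. ] tri [388.4 300.2  60.1] 0.3
corner [730.3 337.   60. ] scene [732.4 338.7  60. ] tri [731.3 338.   59.7] 2.6
tip [732.4 309.4  60. ] scene [734.5 312.9  60. ] tri [734.2 311.   58.5] 3.7
hfront [545.7 316.3  71. ] scene [544.5 323.3  71. ] tri [547.1 318.5  65.8] 3.0
hback [442.5 304.1  71. ] scene [439.  310.2  71. ] tri [442.4 305.6  65.3] 0.3
boxFL [546.9 134.1 100. ] scene [544.3 141.9 100. ] tri [548.  135.1  94.3] 2.0
boxFR [520.7 -43.5 100. ] scene [518.8 -30.9 100. ] tri [522.9 -42.8  92.2] 4.6
pin [695.9  21.  160. ] scene [685.3  35.8 160. ] tri [697.6  20.9 149.5] 0.4
plate [600.3  36.4 111. ] scene [604.4  35.9 111. ] tri [601.5  37.3 112.6] 3.2
len 343.6731626943185 yaw 6.144624749516757
w 179.49695318201805 box yaw -8.396301505281098
```

The crops agree across the two views:
- **Rod:** grip about (493, 311), yaw about 6.1°.
- **Box:** origin about (662, 26), yaw about -8.5°.
- **Pin:** about (697, 21), which is box x = 35 and so within the given range.

Next I'll plan the approach. J6 needs the half-turned grasp.

```bash
cat > plan.py <<'E'
import sys
from h import *
# plan.py x y z yaw_deg n [k]: rows (first k) from measured pose to target with tool down
x,y,z,yaw=map(float,sys.argv[1:5]); n=int(sys.argv[5])
s=observe(); r0=R.from_rotvec(s["orientation"]); p0=np.array(s["eef_pos"])
c=np.radians(yaw); r1=R.from_matrix(np.array([[np.cos(c),np.sin(c),0],[np.sin(c),-np.cos(c),0],[0,0,-1]]))
w=(r0.inv()*r1).as_rotvec(); p1=np.array([x,y,z])
rows=[]
for i in range(n):
    r=r0*R.from_rotvec(w*i/n)
    rows.append(np.r_[r.inv().apply((p1-p0)/n)/25, np.degrees(w)/n/4])
print(p0.round(1),"d",(p1-p0).round(1))
rows=np.round(rows,2)
for i in range(0,n,8): print(str(rows[i:i+8].tolist()).replace(" ",""))
E
python3 plan.py 493 311 190 186.1 42
```

```text
[ 226.3 -473.4  192.7] d [266.7 784.4  -2.7]
[[0.55,-0.56,0.0,-0.0,-0.0,-0.96],[0.59,-0.53,0.0,-0.0,-0.0,-0.96],[0.62,-0.49,0.0,-0.0,-0.0,-0.96],[0.65,-0.44,0.0,-0.0,-0.0,-0.96],[0.68,-0.4,0.0,-0.0,-0.0,-0.96],[0.71,-0.35,0.0,-0.0,-0.0,-0.96],[0.73,-0.31,0.0,-0.0,-0.0,-0.96],[0.75,-0.26,0.0,-0.0,-0.0,-0.96]]
[[0.76,-0.21,0.0,-0.0,-0.0,-0.96],[0.77,-0.15,0.0,-0.0,-0.0,-0.96],[0.78,-0.1,0.0,-0.0,-0.0,-0.96],[0.79,-0.05,0.0,-0.0,-0.0,-0.96],[0.79,0.0,0.0,-0.0,-0.0,-0.96],[0.79,0.06,0.0,-0.0,-0.0,-0.96],[0.78,0.11,0.0,-0.0,-0.0,-0.96],[0.77,0.16,0.0,-0.0,-0.0,-0.96]]
[[0.76,0.21,0.0,-0.0,-0.0,-0.96],[0.74,0.26,0.0,-0.0,-0.0,-0.96],[0.73,0.31,0.0,-0.0,-0.0,-0.96],[0.7,0.36,0.0,-0.0,-0.0,-0.96],[0.68,0.4,0.0,-0.0,-0.0,-0.96],[0.65,0.45,0.0,-0.0,-0.0,-0.96],[0.62,0.49,0.0,-0.0,-0.0,-0.96],[0.58,0.53,0.0,-0.0,-0.0,-0.96]]
[[0.55,0.57,0.0,-0.0,-0.0,-0.96],[0.51,0.6,0.0,-0.0,-0.0,-0.96],[0.47,0.64,0.0,-0.0,-0.0,-0.96],[0.42,0.67,0.0,-0.0,-0.0,-0.96],[0.38,0.69,0.0,-0.0,-0.0,-0.96],[0.33,0.72,0.0,-0.0,-0.0,-0.96],[0.28,0.74,0.0,-0.0,-0.0,-0.96],[0.23,0.75,0.0,-0.0,-0.0,-0.96]]
[[0.18,0.77,0.0,-0.0,-0.0,-0.96],[0.13,0.78,0.0,-0.0,-0.0,-0.96],[0.08,0.79,0.0,-0.0,-0.0,-0.96],[0.03,0.79,0.0,-0.0,-0.0,-0.96],[-0.03,0.79,0.0,-0.0,-0.0,-0.96],[-0.08,0.79,0.0,-0.0,-0.0,-0.96],[-0.13,0.78,0.0,-0.0,-0.0,-0.96],[-0.18,0.77,0.0,-0.0,-0.0,-0.96]]
[[-0.23,0.75,0.0,-0.0,-0.0,-0.96],[-0.28,0.74,0.0,-0.0,-0.0,-0.96]]
```

```bash
python3 -m jog '[[[0.55,-0.56,0,0,0,-0.96],[0.59,-0.53,0,0,0,-0.96],[0.62,-0.49,0,0,0,-0.96],[0.65,-0.44,0,0,0,-0.96],[0.68,-0.4,0,0,0,-0.96],[0.71,-0.35,0,0,0,-0.96],[0.73,-0.31,0,0,0,-0.96],[0.75,-0.26,0,0,0,-0.96]]]'
python3 -m jog '[[[0.76,-0.21,0,0,0,-0.96],[0.77,-0.15,0,0,0,-0.96],[0.78,-0.1,0,0,0,-0.96],[0.79,-0.05,0,0,0,-0.96],[0.79,0,0,0,0,-0.96],[0.79,0.06,0,0,0,-0.96],[0.78,0.11,0,0,0,-0.96],[0.77,0.16,0,0,0,-0.96]]]'
```

```text
t: 1.1
eef_pos: [277.3, -322.9, 193.1]
orientation: [-2.767, -1.487, -0.0]
contact_force: [0.4, -0.3, 0.6]
grip_width: 85.6
grip_force: 0.0
t: 2.1
eef_pos: [327.6, -173.3, 193.1]
orientation: [2.274, 2.167, 0.0]
contact_force: [-0.1, 0.0, -0.4]
grip_width: 85.5
grip_force: 0.0
```

On track.

```bash
python3 -m jog '[[[0.76,0.21,0,0,0,-0.96],[0.74,0.26,0,0,0,-0.96],[0.73,0.31,0,0,0,-0.96],[0.7,0.36,0,0,0,-0.96],[0.68,0.4,0,0,0,-0.96],[0.65,0.45,0,0,0,-0.96],[0.62,0.49,0,0,0,-0.96],[0.58,0.53,0,0,0,-0.96]]]' >/dev/null
python3 -m jog '[[[0.55,0.57,0,0,0,-0.96],[0.51,0.6,0,0,0,-0.96],[0.47,0.64,0,0,0,-0.96],[0.42,0.67,0,0,0,-0.96],[0.38,0.69,0,0,0,-0.96],[0.33,0.72,0,0,0,-0.96],[0.28,0.74,0,0,0,-0.96],[0.23,0.75,0,0,0,-0.96]]]'
python3 -m jog '[[[0.18,0.77,0,0,0,-0.96],[0.13,0.78,0,0,0,-0.96],[0.08,0.79,0,0,0,-0.96],[0.03,0.79,0,0,0,-0.96],[-0.03,0.79,0,0,0,-0.96],[-0.08,0.79,0,0,0,-0.96],[-0.13,0.78,0,0,0,-0.96],[-0.18,0.77,0,0,0,-0.96]]]' 45
python3 -m jog '[[[-0.23,0.75,0,0,0,-0.96],[-0.28,0.74,0,0,0,-0.96],[0,0,0,0,0,0]]]'
python3 plan.py 493 311 41 186.1 8
```

```text
t: 4.1
eef_pos: [426.7, 126.2, 193.1]
orientation: [0.848, 3.025, 0.0]
contact_force: [0.2, -0.0, -0.2]
grip_width: 85.3
grip_force: 0.0
t: 5.1
eef_pos: [476.7, 276.7, 193.0]
orientation: [0.017, 3.142, -0.0]
contact_force: [0.3, -0.1, -0.1]
grip_width: 45.0
grip_force: 0.0
t: 5.48
eef_pos: [488.6, 314.2, 192.6]
orientation: [0.191, -3.135, 0.0]
contact_force: [-1.0, 0.3, -0.8]
grip_width: 44.9
grip_force: 0.0
[488.6 314.2 192.6] d [   4.4   -3.2 -151.6]
[[-0.02,-0.02,0.76,-0.0,-0.0,0.03],[-0.02,-0.02,0.76,-0.0,-0.0,0.03],[-0.02,-0.02,0.76,-0.0,-0.0,0.03],[-0.02,-0.02,0.76,-0.0,-0.0,0.03],[-0.02,-0.02,0.76,-0.0,-0.0,0.03],[-0.02,-0.02,0.76,-0.0,-0.0,0.03],[-0.02,-0.02,0.76,-0.0,-0.0,0.03],[-0.02,-0.02,0.76,-0.0,-0.0,0.03]]
```

```bash
python3 -m jog '[[[-0.03,-0.02,0.76,0,0,0.03],[-0.03,-0.02,0.76,0,0,0.03],[-0.02,-0.02,0.76,0,0,0.03],[-0.02,-0.02,0.76,0,0,0.03],[-0.02,-0.02,0.76,0,0,0.03],[-0.02,-0.02,0.76,0,0,0.03],[-0.02,-0.02,0.76,0,0,0.03],[-0.02,-0.02,0.74,0,0,0.03]]]'
python3 - <<'E'
from h import *
s=get_image("scene");t=get_image("top")
A=cv2.resize(s["pixels"][200:320,130:280,::-1],(400,320),interpolation=cv2.INTER_CUBIC)
B=cv2.resize(t["pixels"][140:260,130:280,::-1],(400,320),interpolation=cv2.INTER_CUBIC)
cv2.imwrite("pics/g1.png",np.hstack([A,B]))
E
```

```text
t: 6.48
eef_pos: [493.2, 309.0, 41.1]
orientation: [0.159, -3.138, 0.0]
contact_force: [0.1, 0.0, 0.5]
grip_width: 45.0
grip_force: 0.0
```

View pics/g1.png

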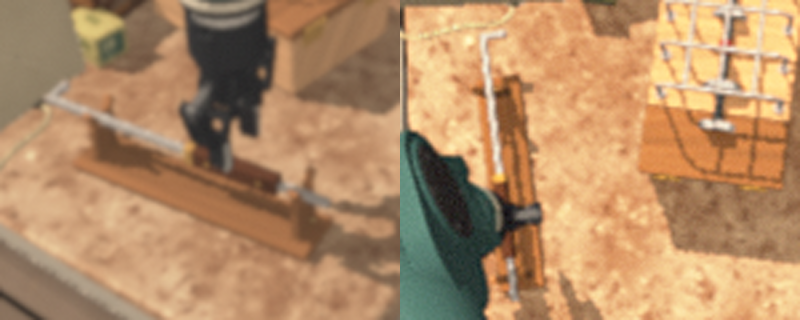

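The fingers straddle the handle (around (225,160) in the left panel). I'll shift 2 mm left and close.

```bash
python3 -m jog '[[[0,0.08,0,0,0,0],[0,0,0,0,0,0],[0,0,0,0,0,0],[0,0,0,0,0,0],[0,0,0,0,0,0],[0,0,0,0,0,0]]]' 0 30; python3 -m jog '[[[0,0,0,0,0,0],[0,0,0,0,0,0]]]' 0 90
```

```text
t: 7.32
eef_pos: [493.1, 311.4, 41.6]
orientation: [-0.161, 3.137, 0.0]
contact_force: [-0.5, 0.0, -0.1]
grip_width: 0.1
grip_force: 0.0
t: 7.58
eef_pos: [493.1, 311.4, 41.5]
orientation: [0.161, -3.137, 0.0]
contact_force: [0.3, 0.2, -0.4]
grip_width: 0.0
grip_force: 0.0
```

```bash
python3 - <<'E'
from h import *
s=get_image("scene");t=get_image("top")
A=cv2.resize(s["pixels"][215:305,170:260,::-1],(400,400),interpolation=cv2.INTER_CUBIC)
B=cv2.resize(t["pixels"][170:260,140:230,::-1],(400,400),interpolation=cv2.INTER_CUBIC)
cv2.imwrite("pics/g2.png",np.hstack([A,B])); o=observe();print(px(s,o["eef_pos"]),px(t,o["eef_pos"]), px(s,[493,311,60]))
E
```

```text
[218.5418294  267.62685356] [170.39418689 221.40132124] [218.28134083 262.51438677]
```

View pics/g2.png

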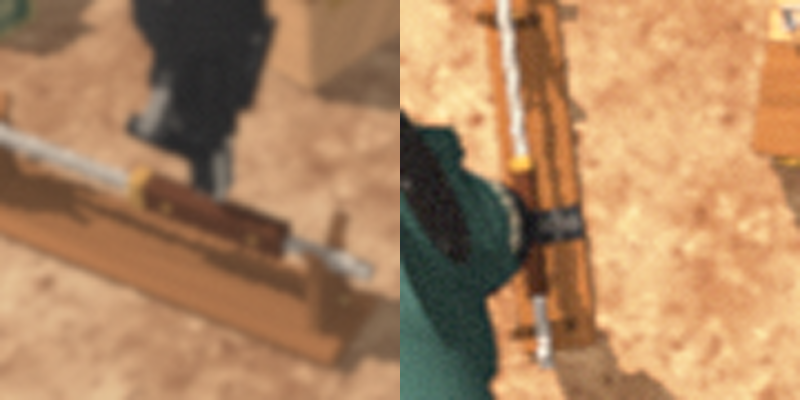

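The fingers closed on nothing, and the handle hides them from the scene camera. I'll overlay the predicted gripper and rod points on the picture to find which is off.

```bash
python3 - <<'E'
from h import *
s=get_image("scene");t=get_image("top");out=[]
e=observe()["eef_pos"]; c=np.radians(6); ax=np.array([np.cos(c),np.sin(c),0]); ay=np.array([-np.sin(c),np.cos(c),0])
g=np.array([493,311,60.])
pts=[(g+x*ax+y*ay+[0,0,z],(0,255,255)) for x in(-50,50) for y in(-8,8) for z in(-11,11)]
pts+=[(e+x*ax+[0,0,z],(255,0,255)) for x in(-11,11) for z in(0,37,73)]
pts+=[(e+x*ax+y*ay+[0,0,73],(0,255,0)) for x in(-38,38) for y in(-42.5,42.5)]
for im,(x0,y0) in((s,(170,215)),(t,(130,180))):
    w,h=70,90;k=400/w
    A=cv2.resize(im["pixels"][y0:y0+h,x0:x0+w,::-1],(400,int(h*k)),interpolation=cv2.INTER_CUBIC)
    for p,col in pts:
        u=(px(im,p)-[x0,y0]+.5)*k; cv2.circle(A,tuple(int(q) for q in u),3,col,-1)
    out.append(A)
cv2.imwrite("pics/g3.png",np.hstack(out))
E
```

```text
(no output)
```

View pics/g3.png

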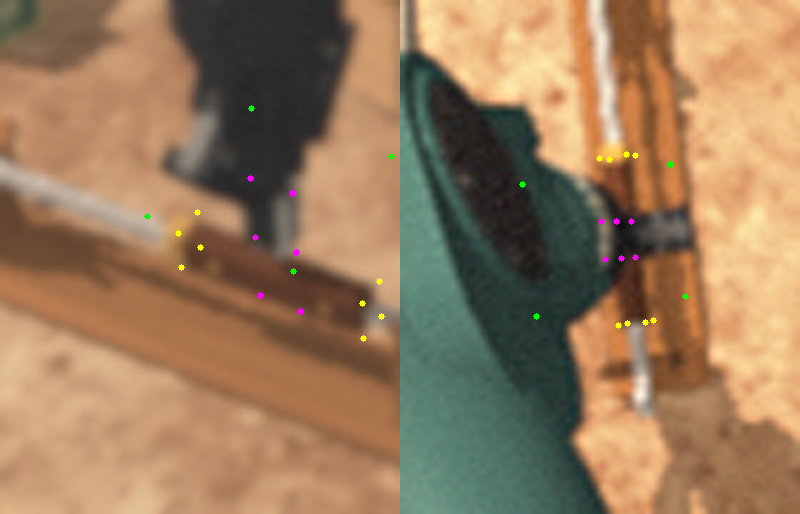

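```bash
python3 -m jog '[[[0,0,-0.8,0,0,0],[0,0,-0.8,0,0,0],[0,0,-0.8,0,0,0],[0,0,-0.8,0,0,0],[0,0,0,0,0,0]]]'
python3 - <<'E'
from h import *
s=get_image("scene");t=get_image("top");out=[]
e=observe()["eef_pos"]; c=np.radians(6); ax=np.array([np.cos(c),np.sin(c),0]); ay=np.array([-np.sin(c),np.cos(c),0])
print(e)
pts=[(e+x*ax+[0,0,z],(255,0,255)) for x in(-11,11) for z in(0,37,73)]
pts+=[(e+x*ax+y*ay+[0,0,73],(0,255,0)) for x in(-38,38) for y in(-42.5,42.5)]
for im,(x0,y0) in((s,(170,185)),(t,(130,180))):
    w,h=70,100;k=400/w
    A=cv2.resize(im["pixels"][y0:y0+h,x0:x0+w,::-1],(400,int(h*k)),interpolation=cv2.INTER_CUBIC)
    A=cv2.convertScaleAbs(A,alpha=1.6,beta=10)
    for p,col in pts:
        u=(px(im,p)-[x0,y0]+.5)*k; cv2.circle(A,tuple(int(q) for q in u),3,col,-1)
    out.append(A)
cv2.imwrite("pics/g4.png",np.hstack(out))
E
```

```text
t: 8.4
eef_pos: [493.8, 311.8, 122.6]
orientation: [-0.161, 3.135, 0.001]
contact_force: [-0.3, 0.4, -0.2]
grip_width: -0.3
grip_force: 0.0
[492.91235345 311.35282254 121.00032384]
```

View pics/g4.png

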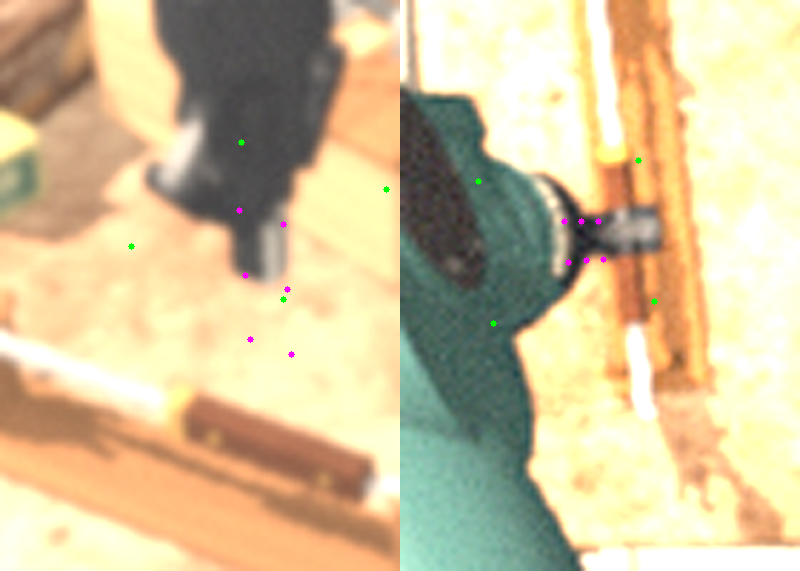

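```bash
python3 - <<'E'
from h import *
s=get_image("scene");t=get_image("top")
S=lambda u,v:(170+u/5.714-.5,185+v/5.714-.5); T=lambda u,v:(130+(u-400)/5.714-.5,180+v/5.714-.5)
for a,b in(((262,275),(655,230)),((262,272),(640,230)),((265,278),(610,235))):
    print([np.round(q,1) for q in two(s,S(*a),t,T(*b))])
o=observe();print(o["qpos"].round(3),o["orientation"])
for im,(x0,y0,x1,y1) in((s,(190,185,230,240)),(t,(150,205,185,235))):
    g=im["pixels"].sum(2)[y0:y1,x0:x1]
    m=(g<150); ys,xs=np.where(m); 
    print(x0,y0)
    for r in range(0,y1-y0,2): print("".join("#" if v<150 else "+" if v<260 else "." for v in g[r]))
E
```

```text
[array([506.2, 283.4, 136.3]), np.float64(20.4)]
[array([504.5, 288.8, 142.7]), np.float64(15.5)]
[array([498.4, 300.9, 150.5]), np.float64(6.4)]
[ 0.424  0.392 -0.053  1.127  0.     0.321] [ 1.60481173e-01 -3.13626094e+00  6.81963224e-04]
190 185
.......+++++++++#####################++.
.......++++++#########################+.
........++++#########################++.
........++++#########################+..
........+++++########################+++
..........++#######################++##+
...........+++####################++++++
............++#####################+++++
............++########################++
............+++++##################++++.
...........++++++###################++..
...............++###################++..
................+##################++...
...............++##################+....
..............+++#################+.....
.............++++++############++.......
......++....+++++++###########++........
........++++++################+.........
...........++###############++..........
.............+++++#########+++..........
...................++####++.............
.....................+###++.............
.....................++##++.............
.....................++##++.............
......................+++++.............
........................................
........................................
........................................
150 205
...................................
...................................
..................+++..............
++..............+++++..............
++++...++........++++..............
+++++...+#+......+.+++..++.........
++++#++..###++.+++..++++++.........
+++++#+..+######++.......+.........
+++++++..+#####+++.......+.........
++#++++..+########+++#+++++........
++#++++..+###+.++++++++...++.......
#+#++++..+##.......++++...+........
###++#+###+.......+++++..++........
###+#+##++.........++++..+.........
+##+#++...........++++++++++.......
```

```bash
python3 - <<'E'
from h import *
import pickle
t=pickle.load(open("top0.pkl","rb"));s=pickle.load(open("scene0.pkl","rb"))
out=[]
e=np.array([226.3,-473.4,192.7]); c=np.radians(25.5); ax=np.array([np.cos(c),np.sin(c),0]); ay=np.array([np.sin(c),-np.cos(c),0])
for im in(s,t):
    u0=px(im,e).astype(int); x0=min(max(u0[0]-35,0),442); y0=min(max(u0[1]-35,0),314); k=5.714; print(u0)
    A=cv2.resize(im["pixels"][y0:y0+70,x0:x0+70,::-1],(400,400),interpolation=cv2.INTER_CUBIC); A=cv2.convertScaleAbs(A,alpha=1.6,beta=10)
    P=[(e+[0,0,z],(255,0,255)) for z in(0,37,73)]+[(e+y*ay+x*ax+[0,0,13],(0,255,0)) for y in(-42.5,42.5) for x in(-11,11)]+[(e+y*ay+[0,0,50],(0,255,255)) for y in(-57,57)]
    for p,col in P: cv2.circle(A,tuple(int(q) for q in (px(im,p)-[x0,y0]+.5)*k),3,col,-1)
    out.append(A)
cv2.imwrite("pics/g5.png",np.hstack(out))
E
```

```text
[405 138]
[420 303]
```

View pics/g5.png

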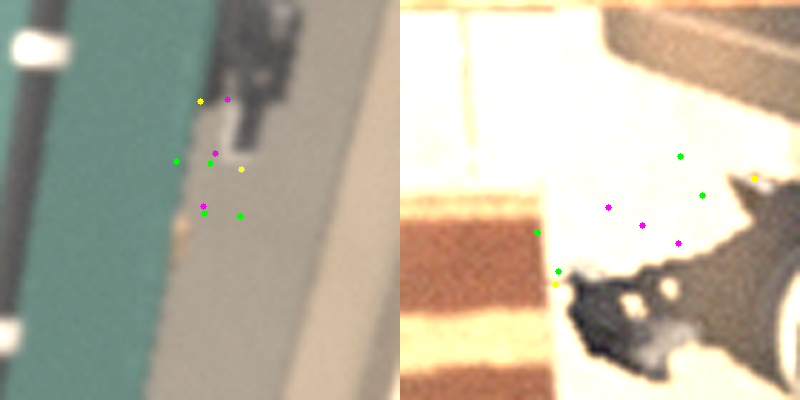

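Both views, at the start pose and here, show the real fingertips about 38 mm higher than the reported TCP, while the lateral position agrees. That explains the empty grasp. I'll open, go about 38 mm lower while watching the force, and grasp again.

```bash
python3 -m jog '[[[0,0,0,0,0,0],[0,0,0,0,0,0],[0,0,0,0,0,0],[0,0,0.7,0,0,0],[0,0,0.7,0,0,0],[0,0,0.7,0,0,0],[0,0,0.7,0,0,0]]]' 45; python3 -m jog '[[[0,0,0.5,0,0,0],[0,0,0.5,0,0,0],[0,0,0.4,0,0,0],[0,0,0.4,0,0,0]]]';python3 -m jog '[[[0,0,0,0,0,0],[0,0,0,0,0,0],[0,0,0,0,0,0],[0,0,0,0,0,0],[0,0,0,0,0,0]]]' 0 30
```

```text
t: 9.48
eef_pos: [493.1, 311.4, 51.0]
orientation: [-0.161, 3.137, 0.0]
contact_force: [-0.1, 0.3, -0.1]
grip_width: 44.9
grip_force: 0.0
t: 9.98
eef_pos: [493.2, 311.5, 6.1]
orientation: [-0.161, 3.137, 0.0]
contact_force: [-1.7, -0.5, 0.2]
grip_width: 45.0
grip_force: 0.0
t: 10.6
eef_pos: [493.2, 311.5, 6.7]
orientation: [-0.161, 3.137, 0.0]
contact_force: [-0.9, -0.2, 0.7]
grip_width: 15.4
grip_force: 30.6
```

Gripped: 15.4 mm on a 16 mm handle. I'll firm the grip and lift 79 mm, so the rod axis is at about z = 139.

```bash
python3 -m jog '[[[0,0,0,0,0,0],[0,0,0,0,0,0],[0,0,-0.2,0,0,0],[0,0,-0.5,0,0,0],[0,0,-0.8,0,0,0],[0,0,-0.8,0,0,0],[0,0,-0.8,0,0,0],[0,0,0,0,0,0]]]' 0 100
python3 plan.py 396 111 85 171.5 12
python3 - <<'E'
from h import *
import pickle
for n in("scene","top"):
    im=get_image(n); pickle.dump(im,open(n+"1.pkl","wb")); print(n,px(im,[731,337,138]),px(im,[734,311,138]),px(im,[388.5,300,138]))
    h=cv2.cvtColor(im["pixels"],cv2.COLOR_RGB2HSV); 
    for p in([731,337,138],[388.5,300,138]):
        u=px(im,p).astype(int); g=im["pixels"][u[1]-9:u[1]+10,u[0]-11:u[0]+12].astype(int)
        print(u); m=(g.max(2)-g.min(2)<45)&(g.sum(2)>330)
        for r in m: print("".join("#" if v else "." for v in r))
E
```

```text
t: 11.6
eef_pos: [493.9, 311.8, 85.7]
orientation: [-0.161, 3.135, 0.002]
contact_force: [-0.7, 0.6, -0.4]
grip_width: 14.3
grip_force: 97.5
[493.9 311.8  85.7] d [ -97.9 -200.8   -0.7]
[[0.39,-0.63,0.0,0.0,0.0,0.3],[0.38,-0.64,0.0,0.0,0.0,0.3],[0.37,-0.65,0.0,0.0,0.0,0.3],[0.35,-0.66,0.0,0.0,0.0,0.3],[0.34,-0.66,0.0,0.0,0.0,0.3],[0.33,-0.67,0.0,0.0,0.0,0.3],[0.31,-0.68,0.0,0.0,0.0,0.3],[0.3,-0.68,0.0,0.0,0.0,0.3]]
[[0.28,-0.69,0.0,0.0,0.0,0.3],[0.27,-0.69,0.0,0.0,0.0,0.3],[0.25,-0.7,0.0,0.0,0.0,0.3],[0.24,-0.71,0.0,0.0,0.0,0.3]]
scene [144.56573082 214.50749512] [150.72375753 209.71163438] [253.2205363  252.92125004]
[144 214]
#######################
#######################
#######################
#######################
#######################
#######################
#######################
#######################
#######################
#######################
#######################
#######################
#######################
#######################
#######################
#######################
#######################
#######################
#######################
[253 252
[... 777 characters left out ...]
......##.#######..
...........#####.###...
............##.........
............#..........
............##.........
............##.........
............##.........
.............#.........
............##.........
............##.........
[167 254]
..........##...........
..........##...........
..........##...........
..........##...........
..........##...........
..........##...........
..........##...........
...........##..........
...........##..........
...........#...........
.......................
.......................
.......................
.......................
.......................
.......................
.......................
.......................
.......................
```

```bash
python3 plan.py 382 240 85.5 178.5 8
```

```text
[493.  311.4  83.8] d [-111.   -71.4    1.7]
[[0.59,-0.3,-0.01,-0.0,-0.0,0.23],[0.58,-0.31,-0.01,-0.0,-0.0,0.23],[0.58,-0.32,-0.01,-0.0,-0.0,0.23],[0.57,-0.33,-0.01,-0.0,-0.0,0.23],[0.57,-0.34,-0.01,-0.0,-0.0,0.23],[0.56,-0.34,-0.01,-0.0,-0.0,0.23],[0.56,-0.35,-0.01,-0.0,-0.0,0.23],[0.55,-0.36,-0.01,-0.0,-0.0,0.23]]
```

```bash
python3 -m jog '[[[0.59,-0.3,-0.01,0,0,0.23],[0.58,-0.31,-0.01,0,0,0.23],[0.58,-0.32,-0.01,0,0,0.23],[0.57,-0.33,-0.01,0,0,0.23],[0.57,-0.34,-0.01,0,0,0.23],[0.56,-0.34,-0.01,0,0,0.23],[0.56,-0.35,-0.01,0,0,0.23],[0.55,-0.36,-0.01,0,0,0.23]]]'; python3 plan.py 382.5 114 85.5 171.5 8
```

```text
t: 12.7
eef_pos: [381.2, 239.4, 85.7]
orientation: [-0.042, -3.141, 0.0]
contact_force: [-0.2, -0.4, -0.5]
grip_width: 14.3
grip_force: 97.4
[381.2 239.4  85.7] d [   1.3 -125.4   -0.2]
[[-0.02,-0.63,0.0,-0.0,-0.0,0.22],[-0.03,-0.63,0.0,-0.0,-0.0,0.22],[-0.04,-0.63,0.0,-0.0,-0.0,0.22],[-0.05,-0.62,0.0,-0.0,-0.0,0.22],[-0.06,-0.62,0.0,-0.0,-0.0,0.22],[-0.07,-0.62,0.0,-0.0,-0.0,0.22],[-0.08,-0.62,0.0,-0.0,-0.0,0.22],[-0.09,-0.62,0.0,-0.0,-0.0,0.22]]
```

```bash
python3 -m jog '[[[-0.02,-0.63,0,0,0,0.22],[-0.03,-0.63,0,0,0,0.22],[-0.04,-0.63,0,0,0,0.22],[-0.05,-0.62,0,0,0,0.22],[-0.06,-0.62,0,0,0,0.22],[-0.07,-0.62,0,0,0,0.22],[-0.08,-0.62,0,0,0,0.22],[-0.09,-0.62,0,0,0,0.22]]]'
python3 -m jog '[[[0,0,0,0,0,0]]]'
cat > hk.py <<'E'
from h import *
import pickle
# predicted hook corner/ball from tool pose, and difference-to-first-image masks around them
o=observe(); e=np.array(o["eef_pos"]); Rm=R.from_rotvec(o["orientation"]).as_matrix(); ax=-Rm[:,0]; ay=-Rm[:,1]*-1
ay=np.cross([0,0,1],ax); c=e+[0,0,53.5]
print("tcp",e.round(1),"yaw",np.degrees(np.arctan2(ax[1],ax[0])).round(2))
K={"corner":c+240*ax,"ball":c+240*ax-26*ay,"face":c+236*ax-14*ay}
for k,v in K.items(): print(k,v.round(1))
for n in("scene","top"):
    im=get_image(n); a=pickle.load(open(n+"0.pkl","rb"))
    d=np.abs(im["pixels"].astype(int)-a["pixels"].astype(int)).sum(2)
    u=px(im,K["face"]).astype(int); x0,y0=u[0]-14,u[1]-9
    print(n,"origin",x0,y0,{k:(px(im,v)-[x0,y0]).round(1).tolist() for k,v in K.items()})
    g=im["pixels"].astype(int)[y0:y0+19,x0:x0+29]
    for r in range(19): print("%2d "%r+"".join("#" if d[y0+r,x0+j]>110 else "+" if d[y0+r,x0+j]>60 else "." for j in range(29))+"  "+"".join("%x"%(q.sum()//48) for q in g[r]))
E
python3 hk.py
```

```text
t: 13.7
eef_pos: [383.3, 113.5, 86.1]
orientation: [0.236, 3.133, 0.0]
contact_force: [-0.4, -0.5, -1.1]
grip_width: 14.3
grip_force: 97.4
t: 13.82
eef_pos: [383.3, 113.6, 86.1]
orientation: [0.237, 3.133, -0.0]
contact_force: [-0.5, -0.0, -1.3]
grip_width: 14.1
grip_force: 97.6
tcp [383.3 113.6  86.1] yaw -8.66
corner [620.6  77.5 139.6]
ball [616.6  51.8 139.6]
face [614.5  64.2 139.6]
scene origin 220 174 {'corner': [10.9, 11.1], 'ball': [16.6, 8.0], 'face': [14.9, 9.8]}
 0 .............................  976579abbbabbbbbaaaaa99998754
 1 .............................  876579aaaaaaaaaaaaaaa99998765
 2 .............................  765569aaaaaaaa999aaaaaaaaa997
 3 .............................  655568aaaaa999889aabbbbbbbaa9
 4 .............................  6555679aa999999999aabbbbbbaaa
 5 .............................  665566788889aaaaaaaaaabbbaaa9
 6 .............................  76656667789aaaaaaaaaaaaaaa999
 7 .............................  887666678999999aaaaaa9999889a
 8 ............++#+.+...........  997777679a99999a999aa9988889a
 9 ...........+####.............  99899988999
[... 1195 characters left out ...]
.........#####+++++..........  88887889acdcdedddddccca744789
 9 .........##########+.........  889877889bdccdddeedbbba64479b
10 .........###+######+.........  898876889cdb99acdca888754468a
11 ........+###....++...........  99998778aceb86799988776444567
12 ........+###.................  99998768adec9657789a986676678
13 ........####........++.......  88888867accb876678abb99abbaaa
14 ........+##+......+###+......  888888779bb987766789a99cddddc
15 ........+#+.......+####......  888888768a9988887778999bcddec
16 ........##+.........++.......  888888879a9888888766666679aba
17 ........###..................  88888888bdb888899876554455677
18 .......+###..................  88888889cec988888887655555455
```

```bash
python3 - <<'E'
from h import *
import pickle
s=pickle.load(open("scene0.pkl","rb"))
for yaw in(-8.0,-8.7,-9.3):
  c=np.radians(yaw); bx=np.array([np.cos(c),np.sin(c),0]); by=np.array([-np.sin(c),np.cos(c),0])
  m=np.array([533.8,45.3,0]); 
  for v in(168.7,175.2,178.5):
    o,d=ray(s,222.5,v); k=((m-o)@by)/(d@by); p=o+k*d; print(yaw,v,p.round(1),"boxx",((p-m)@bx-130).round(1))
E
```

```text
-8.0 168.7 [695.9  22.5 150.9] boxx 33.7
-8.0 175.2 [697.6  22.3 125.1] boxx 35.4
-8.0 178.5 [698.5  22.2 111.7] boxx 36.3
-8.7 168.7 [697.8  20.2 149.2] boxx 35.9
-8.7 175.2 [699.5  19.9 123.3] boxx 37.6
-8.7 178.5 [700.4  19.8 110. ] boxx 38.5
-9.3 168.7 [699.4  18.2 147.8] boxx 37.8
-9.3 175.2 [701.2  17.9 121.8] boxx 39.6
-9.3 178.5 [702.1  17.7 108.4] boxx 40.5
```

```bash
python3 - <<'E'
from h import *
import pickle
ims={n:pickle.load(open(n+"0.pkl","rb")) for n in("scene","top")}
more={n:[get_image(n) for _ in range(3)] for n in ims}
for n,(x0,y0,w,h) in (("scene",(212,158,22,28)),("top",(240,146,24,22))):
    P=np.mean([i["pixels"].astype(float) for i in [ims[n]]+more[n]],0)[y0:y0+h,x0:x0+w]
    lab=cv2.cvtColor(P.astype(np.uint8),cv2.COLOR_RGB2LAB).astype(int)
    print(n,x0,y0,"a* | L")
    for r in range(h): print("%3d "%(y0+r)+" ".join("%2d"%max(0,v-128) for v in lab[r,:,1])+"  "+"".join("%x"%(v//16) for v in lab[r,:,0]))
E
```

```text
scene 212 158 a* | L
158  8  8  8  8  7  5  4  3  2  2  2  2  3  3  3  3  3  3  4  5  5  4  665568abbbbbbbaaa99988
159  6  7  8  7  7  5  3  3  3  2  2  3  3  3  3  3  3  3  3  5  7  6  766678abbaaaabbbbbaa99
160  4  5  6  6  5  4  3  3  2  2  2  3  3  3  2  3  3  3  3  5  8  8  988789aaaaaaaabbbccbaa
161  4  4  5  5  4  3  3  3  2  2  2  3  3  3  2  3  3  2  3  4  5  7  aaaaaaaaaaaaaaaabbccbb
162  4  4  4  4  3  3  3  3  3  2  2  3  2  3  3  3  3  3  3  4  5  5  aaaabbaaaaaaaaaaaabbbb
163  5  4  4  4  4  3  3  3  3  3  4  4  3  3  4  4  5  5  5  4  5  5  999abccbbaaaaa9a9aaaab
164  5  6  7  8  7  5  4  4  3  4  5  6  6  6  7  8  7  6  5  5  5  5  8889abccbba99999aaaa99
165  8 10 12 12 11 10  9  7  6  7  8  8  9  8  9 10  8  6  5  5  5  8  88889abbbbbaaa9aaaa999
166 12 14 14 14 14 14 14 12 14 15 12  9  7  8  9  9  7  6  5  5  8 10  8889aabbaaabbbaaaa999a
167 13 14 14 15 15 14 13 15 20 25 19 11  7  6  7  8  8  7  6  7 10 12  99aabbbba99aaaaaaa999a
168 14 14 14 14 14 13 12 15 20 24 21 14  9  7  8 11 11 11  7  7 10 11  aabbbbbba9889aaaabaaaa
169 14 13 12 12 13 13 12 13 15 16 15 14 13 12
[... 3115 characters left out ...]
 9 10  9 10 11 14 14  6  4  4 11 15 17 18 18 20 19 17 16 12  7  ddddddddccdb768a99aa989c
162  8  7  6  6  6  6  7  6  8 12  7  5  2 10 17 17 15 17 15 15 18 20 16  7  dddddddddcdb769ccbccbbbd
163  8  4  5  5  4  4  3  3  6 11  7  3  3 12 17 13  5  6  4  5  7  9  9  4  dddddddedcdb67acdddddddd
164  7  4  4  4  4  4  4  4  6 11  8  3  4 13 17 16  7  3  3  3  3  3  7  3  dedddddddcca67acdeeeeede
165 14  6  3  3  4  4  4  4  5 10  8  3  4 12 17 19 13  5  5  4  4  4  5  4  cdedddddddca689acddddddd
166 17  9  4  4  4  4  4  5  6  9  7  2  5 13 16 17 17  9  5  6  5  6  7  5  bdddddddddc9679abddddddd
167 18 14  6  5  5  7  5  8  9 10  5  2  6 13 16 15 20 14  6  5  5  5  6  7  acddddddddb85799acdddddd
```

Pin at about (696±3, 21). The hook is at z of about 139, 87 mm short of the pin and 44 mm left of the bolt line. Now I'll reach in under the guard.

```bash
python3 -m jog '[[[-0.5,0.02,0,0,0,0],[-0.6,0.02,0,0,0,0],[-0.6,0.02,0,0,0,0],[-0.6,0.02,0,0,0,0],[-0.6,0.02,0,0,0,0],[-0.6,0.02,0,0,0,0],[-0.4,0,0,0,0,0],[-0.3,0,0,0,0,0]]]'; python3 -m jog '[[[0,0,0,0,0,0]]]'; python3 hk.py
```

```text
t: 15.22
eef_pos: [488.0, 101.9, 86.0]
orientation: [-0.234, -3.133, 0.0]
contact_force: [-1.3, -0.5, -1.8]
grip_width: 14.2
grip_force: 97.6
t: 15.35
eef_pos: [487.7, 101.9, 86.0]
orientation: [-0.234, -3.133, 0.0]
contact_force: [-0.5, 0.1, -0.5]
grip_width: 14.2
grip_force: 97.6
tcp [487.7 101.9  86. ] yaw -8.55
corner [725.1  66.3 139.5]
ball [721.2  40.6 139.5]
face [719.   53.  139.5]
scene origin 197 164 {'corner': [10.7, 10.7], 'ball': [16.4, 7.8], 'face': [14.6, 9.5]}
 0 .............................  88755555555667787789abbba9988
 1 .............................  886555555567887777889abbaaa99
 2 .............................  875555555678998778899aaaaaaaa
 3 .............................  765555556789a988899aaaa9889aa
 4 .............................  76555666778999999aaaaaa987889
 5 .............................  76555777778999aaaaaaaaaa98789
 6 .............................  76545787789999abbaaaaabba8789
 7 .............................  66545788888899bbaa99aabb9767a
 8 .............................  66546799998899aa99889abb9667a
 9 .............................  676678aa
[... 1199 characters left out ...]
..........+.++...............  ccbaabccdddddcddddddcc99ba668
 9 ..........+.+++++++..........  ccccbbcccdddccdeeeecccbaba678
10 ..........+..+++++++.........  ccccbbcccddcbbcdddbbccbbb9679
11 .........+......++++.........  cccccabbcddca9abbaabccccb8678
12 .........+...................  cccccbabcddca9abccccccccb7678
13 ........++...................  cccccbabcddcbaabccccccbcb7679
14 .........+...................  ccccccbbcddcbbabccbccbbcb768b
15 .............................  ccccdcbcddedccbbbccccbacb768b
16 .............................  abbbbbccddddddcbbcdddbaba779b
17 ........++...................  8acccbbbbccccbccdddddcbccabbc
18 ........#+...................  89cccccbcccccbbccba9aaccddddd
```

The hook is 18 mm behind the pin. Now I'll shift it 34 mm right, then draw it back until near contact.

```bash
python3 -m jog '[[[0,-0.3,0,0,0,0],[0,-0.36,0,0,0,0],[0,-0.36,0,0,0,0],[0,-0.34,0,0,0,0],[0,0,0,0,0,0],[0,0,0,0,0,0]]]'; python3 hk.py|head -30; python3 - <<'E'
from h import *
s=get_image("scene");t=get_image("top")
A=cv2.resize(s["pixels"][150:200,200:250,::-1],(400,400),interpolation=cv2.INTER_CUBIC)
B=cv2.resize(t["pixels"][135:185,225:275,::-1],(400,400),interpolation=cv2.INTER_CUBIC)
cv2.imwrite("pics/h1.png",np.hstack([A,B]))
E
```

```text
t: 16.2
eef_pos: [482.5, 68.4, 86.1]
orientation: [0.234, 3.133, 0.0]
contact_force: [0.2, -0.8, -0.8]
grip_width: 14.2
grip_force: 97.6
tcp [482.5  68.4  86.1] yaw -8.55
corner [719.8  32.7 139.6]
ball [715.9   7.  139.6]
face [713.8  19.5 139.6]
scene origin 205 160 {'corner': [10.2, 11.0], 'ball': [15.8, 8.2], 'face': [14.0, 9.9]}
 0 .............................  67899a99877789a999999aabbbaa9
 1 .............................  5667899aa9999999999999aabbbba
 2 .............................  55556789aaaaaaa9999999999aabb
 3 .............................  55555678999abbba99999999999aa
 4 .............................  555667787789abbba999889999999
 5 .............................  5567887777889abbaaa9999999989
 6 .............................  5678998778899aaaaaaaa99999999
 7 .............................  6789a988899aaaa9889aa99999999
 8 .............................  77899999aaaabba98788999aa9999
 9 ..............++.............  778999aaaaaaaa9998789aaaba9aa
10 ............++++.............  889999aabaa9999998789abbba99a
11 ............+++..............  888889abaa99999a9767abbbba
[... 156 characters left out ...]
........  aa98898766778aa988889aabbbbbb
15 ................+##+.+.......  aaa9998755678998889999aaabbaa
16 ................+###++++.....  aaa999876666788778999999aaaaa
17 .................+#++++++....  aaa9988887767876567899999aa98
18 .....................++++....  aaa98888888777755567889999988
top origin 238 142 {'corner': [10.5, 7.6], 'ball': [18.4, 8.5], 'face': [14.6, 9.3]}
 0 .............................  bccbbccbbbbbcdddcbbbccccdddcc
 1 .............................  bcccccccbbbbccdcbbbbbcdddddcc
 2 .............................  bcccccccbbbcccdccddcabbbbbbcb
 3 .............................  accbbcccbb988accbcdcbaabcbcdc
 4 .............................  bccbbbbcbba868ba778888accccdc
```

View pics/h1.png

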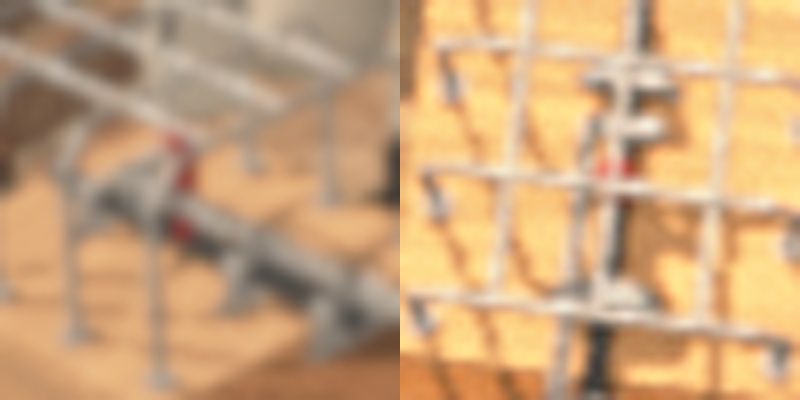

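The picture shows the shaft passing the pin between its ball and the bolt (left panel, about (180,185)). In the right panel the foot lies behind the pin, at (590–660,128) against the pin at (617,168), and the shaft is 14 mm to its left. Now I'll pull up to contact and then on through the sure free travel.

```bash
cat > chk.py <<'E'
import sys
from h import *
o=observe(); c=np.radians(-8.6); f=np.array(o["contact_force"]); p=np.array(o["eef_pos"])
b=np.array([np.cos(c),np.sin(c),0]); fa=f@b
print("t %.2f s=%.2f pull=%.2f lat=%.2f z=%.2f"%(o["t"],-(p-[482.5,68.4,0])@b,fa,f@[-b[1],b[0],0],f[2]))
sys.exit(0 if fa<5.5 else 1)
E
python3 chk.py; python3 -m jog '[[[0.08,0,0,0,0,0],[0.08,0,0,0,0,0],[0.08,0,0,0,0,0]]]'>/dev/null; python3 chk.py && python3 -m jog '[[[0.06,0,0,0,0,0],[0.06,0,0,0,0,0]]]' >/dev/null; python3 chk.py && python3 -m jog '[[[0.06,0,0,0,0,0],[0.06,0,0,0,0,0]]]' >/dev/null; python3 chk.py && python3 -m jog '[[[0.06,0,0,0,0,0],[0.06,0,0,0,0,0]]]'>/dev/null ; python3 chk.py && python3 -m jog '[[[0.06,0,0,0,0,0],[0.06,0,0,0,0,0]]]'>/dev/null ; python3 chk.py && python3 -m jog '[[[0.06,0,0,0,0,0],[0.06,0,0,0,0,0]]]'>/dev/null ; python3 chk.py
```

```text
t 16.40 s=0.06 pull=1.28 lat=0.25 z=-1.77
t 16.77 s=6.25 pull=-0.46 lat=0.16 z=-0.53
t 17.02 s=9.14 pull=0.29 lat=0.58 z=-0.41
t 17.27 s=12.11 pull=0.12 lat=0.41 z=-0.68
t 17.52 s=14.69 pull=2.36 lat=0.04 z=-1.27
t 17.77 s=17.97 pull=2.68 lat=-0.36 z=-0.52
t 18.02 s=21.10 pull=3.20 lat=-0.22 z=-1.08
```

The bolt is moving at about 2.5 N, with contact at s of about 13.5. Home is at s of about 29 or more, so I'll use fine steps from s = 27.

```bash
python3 -m jog '[[[0.06,0,0,0,0,0],[0.06,0,0,0,0,0]]]'>/dev/null; python3 chk.py && python3 -m jog '[[[0.06,0,0,0,0,0],[0.06,0,0,0,0,0]]]'>/dev/null; python3 chk.py && python3 -m jog '[[[0.04,0,0,0,0,0]]]'>/dev/null; python3 chk.py && python3 -m jog '[[[0.04,0,0,0,0,0]]]'>/dev/null; python3 chk.py && python3 -m jog '[[[0.04,0,0,0,0,0]]]'>/dev/null; python3 chk.py && python3 -m jog '[[[0.04,0,0,0,0,0]]]'>/dev/null; python3 chk.py && python3 -m jog '[[[0.04,0,0,0,0,0]]]'>/dev/null; python3 chk.py && python3 -m jog '[[[0.04,0,0,0,0,0]]]'>/dev/null; python3 chk.py && python3 -m jog '[[[0.04,0,0,0,0,0]]]'>/dev/null; python3 chk.py && python3 -m jog '[[[0.04,0,0,0,0,0]]]'>/dev/null; python3 chk.py && python3 -m jog '[[[0.04,0,0,0,0,0]]]'>/dev/null; python3 chk.py
```

```text
t 18.27 s=24.15 pull=2.84 lat=-0.02 z=-1.13
t 18.52 s=27.14 pull=2.21 lat=-0.25 z=-1.06
t 18.65 s=28.13 pull=2.74 lat=1.15 z=-1.26
t 18.77 s=29.10 pull=3.44 lat=0.66 z=-0.54
t 18.90 s=30.04 pull=2.49 lat=-0.50 z=-0.92
t 19.02 s=31.07 pull=2.41 lat=0.32 z=-0.87
t 19.15 s=32.12 pull=2.36 lat=-0.46 z=-2.09
t 19.27 s=33.10 pull=2.99 lat=0.65 z=-0.77
t 19.40 s=34.08 pull=2.63 lat=-0.30 z=-1.38
t 19.52 s=35.13 pull=2.37 lat=-0.32 z=-1.34
t 19.65 s=36.13 pull=2.58 lat=-0.49 z=-0.87
```

```bash
python3 -m jog '[[[0.04,0,0,0,0,0]]]'>/dev/null; python3 chk.py && python3 -m jog '[[[0.04,0,0,0,0,0]]]'>/dev/null; python3 chk.py && python3 -m jog '[[[0.04,0,0,0,0,0]]]'>/dev/null; python3 chk.py && python3 -m jog '[[[0.04,0,0,0,0,0]]]'>/dev/null; python3 chk.py && python3 -m jog '[[[0.04,0,0,0,0,0]]]'>/dev/null; python3 chk.py && python3 -m jog '[[[0.04,0,0,0,0,0]]]'>/dev/null; python3 chk.py && python3 -m jog '[[[0.04,0,0,0,0,0]]]'>/dev/null; python3 chk.py && python3 -m jog '[[[0.04,0,0,0,0,0]]]'>/dev/null; python3 chk.py && python3 -m jog '[[[0.04,0,0,0,0,0]]]'>/dev/null; python3 chk.py && python3 -m jog '[[[0.04,0,0,0,0,0]]]'>/dev/null; python3 chk.py && python3 -m jog '[[[0.04,0,0,0,0,0]]]'>/dev/null; python3 chk.py && python3 -m jog '[[[0.04,0,0,0,0,0]]]'>/dev/null; python3 chk.py
```

```text
t 19.77 s=37.07 pull=3.26 lat=-0.61 z=-1.33
t 19.90 s=38.13 pull=2.14 lat=-0.26 z=0.21
t 20.02 s=39.09 pull=3.47 lat=0.44 z=-0.95
t 20.15 s=40.10 pull=2.38 lat=-0.58 z=-0.75
t 20.27 s=40.57 pull=7.61 lat=-0.40 z=-1.09
t 20.27 s=40.57 pull=7.61 lat=-0.40 z=-1.09
t 20.27 s=40.57 pull=7.61 lat=-0.40 z=-1.09
t 20.27 s=40.57 pull=7.61 lat=-0.40 z=-1.09
t 20.27 s=40.57 pull=7.61 lat=-0.40 z=-1.09
t 20.27 s=40.57 pull=7.61 lat=-0.40 z=-1.09
t 20.27 s=40.57 pull=7.61 lat=-0.40 z=-1.09
t 20.27 s=40.57 pull=7.61 lat=-0.40 z=-1.09
```

The force jumped to 7.6 N, so the bolt is home after about 27 mm. I'll settle, then trim to 10 N.

```bash
python3 -m jog '[[[0,0,0,0,0,0]]]'>/dev/null; python3 chk.py; python3 -m jog '[[[0,0,0,0,0,0]]]'>/dev/null; python3 chk.py
```

```text
t 20.40 s=40.51 pull=4.54 lat=0.38 z=-0.71
t 20.52 s=40.52 pull=5.14 lat=-0.39 z=-0.99
```

```bash
python3 -m jog '[[[0.02,0,0,0,0,0],[0,0,0,0,0,0]]]'>/dev/null; python3 chk.py; python3 -m jog '[[[0,0,0,0,0,0]]]'>/dev/null; python3 chk.py
```

```text
t 20.77 s=40.60 pull=7.16 lat=-0.42 z=-2.35
t 20.90 s=40.54 pull=6.96 lat=-0.05 z=-1.76
```

```bash
python3 -m jog '[[[0.016,0,0,0,0,0],[0.012,0,0,0,0,0],[0,0,0,0,0,0]]]'>/dev/null; python3 chk.py; python3 -m jog '[[[0,0,0,0,0,0],[0,0,0,0,0,0]]]'>/dev/null; python3 chk.py;  python3 -m jog '[[[0,0,0,0,0,0],[0,0,0,0,0,0]]]'>/dev/null; python3 chk.py
```

```text
t 21.27 s=40.65 pull=9.95 lat=-0.13 z=-2.13
t 21.52 s=40.68 pull=10.19 lat=-0.40 z=-1.93
t 21.77 s=40.67 pull=10.28 lat=-1.22 z=-2.30
```

Steady at 10 N. I'll hold it well past one second.

```bash
python3 -m jog '[[[0,0,0,0,0,0],[0,0,0,0,0,0],[0,0,0,0,0,0],[0,0,0,0,0,0]]]'>/dev/null; python3 chk.py;  python3 -m jog '[[[0,0,0,0,0,0],[0,0,0,0,0,0],[0,0,0,0,0,0],[0,0,0,0,0,0],[0,0,0,0,0,0]]]'>/dev/null; python3 chk.py
python3 -m jog '[[[-0.1,0,0,0,0,0],[-0.2,0,0,0,0,0],[-0.3,0,0,0,0,0],[0,0,0,0,0,0]]]'>/dev/null; python3 chk.py
```

```text
t 22.27 s=40.67 pull=9.24 lat=-1.77 z=-1.88
t 22.90 s=40.70 pull=9.00 lat=1.16 z=-1.93
t 23.40 s=26.77 pull=-0.58 lat=-0.02 z=-1.56
```

Held for about 1.7 s at 9–10 N and released forward. Now out the same way: left 36 mm, then back.

```bash
python3 -m jog '[[[0,0.3,0,0,0,0],[0,0.38,0,0,0,0],[0,0.38,0,0,0,0],[0,0.38,0,0,0,0],[0,0,0,0,0,0]]]'>/dev/null; python3 chk.py; python3 -m jog '[[[0.4,0,0,0,0,0],[0.6,0,0,0,0,0],[0.6,0,0,0,0,0],[0.6,0,0,0,0,0],[0.6,0,0,0,0,0],[0.4,0,0,0,0,0],[0.2,0,0,0,0,0],[0,0,0,0,0,0]]]'; python3 hk.py
```

```text
t 24.02 s=27.34 pull=-0.13 lat=0.07 z=-1.30
t: 25.02
eef_pos: [376.8, 120.7, 86.2]
orientation: [0.234, 3.133, 0.0]
contact_force: [0.7, -0.7, -1.0]
grip_width: 14.2
grip_force: 97.6
tcp [376.8 120.7  86.2] yaw -8.53
corner [614.2  85.1 139.7]
ball [610.3  59.4 139.7]
face [608.2  71.9 139.7]
scene origin 221 176 {'corner': [10.1, 10.7], 'ball': [15.9, 7.5], 'face': [14.1, 9.4]}
 0 +###..####...................  899aa975579aa999aaaaaaaaa9977
 1 .+##..####+..................  6779997557899889aabbbbbbbaa98
 2 .++...####...................  66678865578899999aabbbbbbba99
 3 .+....###+..+++..............  6666665557899989aaaaabbbaaa99
 4 ......+++...+++..............  6656666668999889aaaaaaaaa9999
 5 .............................  8765666789988789abbaa9998899a
 6 .............................  977776799987778aaaaa9988889aa
 7 ............+##++............  989988899876789aa9999999a99aa
 8 ...........#####++...++......  99aaaa9997778999988889aaba999
 9 ..........+####++............  aaabaaa99889a998777789aaaa988
10 .........+###++..............  aabbbaa999aa98777678899998776
11 .........++
[... 1098 characters left out ...]
.........##########+.........  998888768bdddcccccca888875346
 9 .........###########.........  999999878cddcdddeedb888765445
10 ........+###++#####+.........  989999978cdc99abcca99aa976766
11 ........+###...++++..........  899888889bcb88887778acdcaabba
12 ........###+.................  88888889aba988887667adedccddd
13 ........###..................  88888889bcb8888888879bcdbbcdd
14 ........###..................  88888889bdb98988898767876679a
15 ........###.............++...  88888889cdb888888898765543456
16 ........###.............+++..  88888889cda888888888876554345
17 ........###.............+++..  88888889cda888888888886654445
18 .......+###............+++...  88888889cdb777888888887654455
```

The rod has not shifted in the grip. I'll return by the same waypoints.

```bash
python3 plan.py 381 240 86 178.5 8
```

```text
[377.3 120.6  86.1] d [ 3.700e+00  1.194e+02 -1.000e-01]
[[0.07,0.59,0.0,0.0,0.0,-0.22],[0.06,0.59,0.0,0.0,0.0,-0.22],[0.05,0.59,0.0,0.0,0.0,-0.22],[0.04,0.6,0.0,0.0,0.0,-0.22],[0.03,0.6,0.0,0.0,0.0,-0.22],[0.02,0.6,0.0,0.0,0.0,-0.22],[0.02,0.6,0.0,0.0,0.0,-0.22],[0.01,0.6,0.0,0.0,0.0,-0.22]]
```

```bash
python3 -m jog '[[[0.07,0.59,0,0,0,-0.22],[0.06,0.59,0,0,0,-0.22],[0.05,0.59,0,0,0,-0.22],[0.04,0.6,0,0,0,-0.22],[0.03,0.6,0,0,0,-0.22],[0.02,0.6,0,0,0,-0.22],[0.02,0.6,0,0,0,-0.22],[0.01,0.6,0,0,0,-0.22]]]'; python3 plan.py 493.2 311.5 86 185.9 8
```

```text
t: 26.12
eef_pos: [380.7, 241.1, 86.1]
orientation: [-0.039, -3.141, 0.0]
contact_force: [0.6, 0.2, -0.7]
grip_width: 14.4
grip_force: 97.6
[380.7 241.1  86.1] d [ 1.125e+02  7.040e+01 -1.000e-01]
[[-0.55,0.37,0.0,-0.0,-0.0,-0.23],[-0.56,0.36,0.0,-0.0,-0.0,-0.23],[-0.56,0.35,0.0,-0.0,-0.0,-0.23],[-0.57,0.34,0.0,-0.0,-0.0,-0.23],[-0.58,0.33,0.0,-0.0,-0.0,-0.23],[-0.58,0.32,0.0,-0.0,-0.0,-0.23],[-0.59,0.31,0.0,-0.0,-0.0,-0.23],[-0.59,0.3,0.0,-0.0,-0.0,-0.23]]
```

```bash
python3 -m jog '[[[-0.55,0.37,0,0,0,-0.23],[-0.56,0.36,0,0,0,-0.23],[-0.56,0.35,0,0,0,-0.23],[-0.57,0.34,0,0,0,-0.23],[-0.58,0.33,0,0,0,-0.23],[-0.58,0.32,0,0,0,-0.23],[-0.59,0.31,0,0,0,-0.23],[-0.59,0.3,0,0,0,-0.23]]]' >/dev/null; python3 -m jog '[[[0,0,0,0,0,0]]]';python3 plan.py 493.2 311.5 30 185.9 4
```

```text
t: 27.25
eef_pos: [494.5, 311.0, 85.6]
orientation: [-0.161, 3.137, -0.0]
contact_force: [0.9, -0.6, -0.5]
grip_width: 14.3
grip_force: 97.7
[494.5 311.   85.6] d [ -1.3   0.5 -55.6]
[[0.01,0.01,0.56,-0.0,0.0,-0.0],[0.01,0.01,0.56,-0.0,0.0,-0.0],[0.01,0.01,0.56,-0.0,0.0,-0.0],[0.01,0.01,0.56,-0.0,0.0,-0.0]]
```

```bash
python3 -m jog '[[[0.01,0.01,0.56,0,0,0],[0.01,0.01,0.56,0,0,0],[0.01,0.01,0.56,0,0,0],[0.01,0.01,0.4,0,0,0],[0,0,0,0,0,0]]]'; python3 -m jog '[[[0,0,0.2,0,0,0],[0,0,0.2,0,0,0],[0,0,0.2,0,0,0],[0,0,0.1,0,0,0],[0,0,0,0,0,0]]]'
```

```text
t: 27.88
eef_pos: [491.6, 311.3, 33.3]
orientation: [0.161, -3.136, 0.001]
contact_force: [-0.7, 0.4, -0.8]
grip_width: 14.0
grip_force: 97.7
t: 28.5
eef_pos: [492.0, 311.4, 16.4]
orientation: [0.161, -3.137, 0.0]
contact_force: [0.3, -0.2, -1.7]
grip_width: 14.4
grip_force: 97.7
```

```bash
python3 -m jog '[[[-0.04,0,0.1,0,0,0],[0,0,0.1,0,0,0],[0,0,0.1,0,0,0],[0,0,0,0,0,0]]]'; python3 -m jog '[[[0,0,0.04,0,0,0],[0,0,0,0,0,0]]]';python3 -m jog '[[[0,0,0.04,0,0,0],[0,0,0,0,0,0]]]'
```

```text
t: 29.0
eef_pos: [493.0, 311.5, 8.8]
orientation: [0.161, -3.137, 0.0]
contact_force: [0.5, -0.7, -0.8]
grip_width: 14.1
grip_force: 97.7
t: 29.25
eef_pos: [493.1, 311.6, 8.1]
orientation: [0.161, -3.137, -0.0]
contact_force: [-0.3, -1.0, -1.2]
grip_width: 14.1
grip_force: 97.7
t: 29.5
eef_pos: [493.1, 311.6, 7.0]
orientation: [0.161, -3.137, 0.0]
contact_force: [-1.0, 0.0, -0.9]
grip_width: 14.2
grip_force: 97.7
```

```bash
python3 -m jog '[[[0,0,0.03,0,0,0],[0,0,0,0,0,0]]]'|grep -E "pos|force";python3 -m jog '[[[0,0,0.03,0,0,0],[0,0,0,0,0,0]]]'|grep -E "pos|force"
```

```text
eef_pos: [493.2, 311.6, 6.9]
contact_force: [-2.5, -1.8, 7.8]
grip_force: 99.3
eef_pos: [493.2, 311.7, 6.8]
contact_force: [-6.0, -3.1, 18.6]
grip_force: 100.9
```

The rod is seated in the rest. I'll relieve the press, open slowly, and rise.

```bash
python3 -m jog '[[[0,0,-0.045,0,0,0],[0,0,0,0,0,0]]]'|grep -E "pos|force"; python3 -m jog '[[[0,0,0,0,0,0],[0,0,0,0,0,0]]]' 22 20 ; python3 -m jog '[[[0,0,0,0,0,0],[0,0,0,0,0,0],[0,0,0,0,0,0]]]' 45 ; python3 -m jog '[[[0,0,-0.2,0,0,0],[0,0,-0.5,0,0,0],[0,0,-0.8,0,0,0],[0,0,-0.8,0,0,0],[0,0,-0.8,0,0,0],[0,0,-0.8,0,0,0],[0,0,-0.8,0,0,0],[0,0,0,0,0,0]]]'
python3 - <<'E'
from h import *
import pickle
for n in("scene","top"):
    im=get_image(n); a=pickle.load(open(n+"0.pkl","rb")); d=np.abs(im["pixels"].astype(int)-a["pixels"].astype(int)).sum(2)
    for k,p in(("hook",[733,325,60]),("tail",[390,300,60]),("hfront",[545,317,65])):
        u=px(im,p).astype(int); print(n,k,u,"maxdiff",d[u[1]-8:u[1]+9,u[0]-8:u[0]+9].max())
    m=(d>90).astype(np.uint8); q,l,st,c=cv2.connectedComponentsWithStats(m)
    print([(st[i].tolist()) for i in range(1,q) if st[i,4]>4])
E
```

```text
eef_pos: [493.3, 311.7, 6.9]
contact_force: [-1.5, -1.1, 5.8]
grip_force: 98.5
t: 30.5
eef_pos: [493.1, 311.6, 6.6]
orientation: [0.161, -3.137, 0.0]
contact_force: [0.1, -0.2, 0.1]
grip_width: 22.0
grip_force: 0.0
t: 30.88
eef_pos: [493.1, 311.6, 6.7]
orientation: [0.161, -3.137, 0.0]
contact_force: [0.0, 0.5, -0.8]
grip_width: 45.1
grip_force: 0.0
t: 31.88
eef_pos: [494.0, 312.0, 126.1]
orientation: [-0.161, 3.135, 0.002]
contact_force: [0.7, -0.4, -0.3]
grip_width: 45.1
grip_force: 0.0
scene hook [151 233] maxdiff 80
scene tail [252 275] maxdiff 60
scene hfront [201 255] maxdiff 44
[[227, 0, 80, 29, 1065], [411, 0, 12, 23, 145], [359, 0, 153, 358, 18864], [218, 17, 5, 3, 10], [304, 29, 78, 30, 585], [420, 38, 3, 3, 5], [381, 56, 10, 6, 51], [167, 59, 35, 30, 765], [212, 63, 3, 3, 5], [376, 63, 12, 45, 273], [205, 65, 4, 3, 5], [412, 74, 21, 5, 77], [204, 77, 3, 4, 5], [412, 80, 16, 5, 57], [179, 91, 5, 6, 21], [372, 109, 10, 5, 42], [191, 113, 44, 125, 2937], [328, 116, 93, 176, 7671], [408, 121, 5, 11, 25], [444, 191, 28, 14, 169], [395, 198, 14, 11, 80], [410, 203, 4, 5, 13], [426, 210, 22, 15, 98], [424, 277, 48, 13, 265], [287, 282, 11, 5, 32], [280, 296, 7, 5, 29], [456, 310, 13, 9, 93], [370, 321, 3, 10, 13]]
top hook [164 152] maxdiff 188
top tail [172 251] maxdiff 193
top hfront [167 206] maxdiff 344
[[254, 134, 4, 9, 27], [163, 164, 2, 4, 6], [251, 165, 8, 10, 38], [164, 172, 2, 5, 10], [258, 177, 3, 4, 10], [165, 180, 2, 5, 9], [255, 181, 3, 2, 5], [57, 185, 320, 199, 24962], [256, 184, 4, 4, 12], [166, 189, 2, 5, 9], [246, 194, 4, 6, 13], [167, 198, 2, 4, 7], [172, 240, 2, 4, 7], [172, 251, 3, 2, 5], [198, 266, 6, 8, 28], [182, 270, 5, 5, 17], [258, 296, 20, 10, 51], [397, 297, 115, 87, 5764], [243, 301, 14, 13, 50], [277, 303, 3, 4, 5], [282, 303, 3, 3, 6], [256, 308, 4, 5, 10], [274, 311, 4, 2, 5], [327, 317, 4, 2, 5], [285, 342, 5, 4, 12], [266, 352, 35, 29, 327], [273, 373, 3, 3, 7]]
```

The rod is back in both forks: the scene view matches the start to sub-pixel. The jar, shaker and carton are unchanged and the arm is clear, so I'm handing in.

```bash
python3 -c "
from workcell import *
print(close_job())"
```

```text
the job is handed in; nothing more can be done
None
```

The bolt was drawn about 27 mm to its stop and held at 9–10 N for about 1.7 s, the rod is back in both forks as it lay, and the job was handed in at about 32 s; my first grasp closed empty because the fingertips sat about 38 mm above the reported TCP, and no verdict was returned.

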